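Set the focus gauge and hold the loupe over the ring

ROBOT

A 6-joint arm with a two-finger parallel gripper is mounted at the origin on the work surface. World frame = base frame: x ahead of the robot, y to its left, z up, the work surface at z = 0. Lengths are in m, angles in rad, forces in N, time in s.
With the tool pointing down it reaches from about 0.275 to 0.85 m from the base axis. Payload 5.2 kg.
Tool frame: the origin (TCP) lies at the very end of the fingers, on their centre line; the grasp point (between the pads) lies 19 mm behind it (arm.grip_depth is the distance from the TCP to the grasp point, in m); z points along the fingers, y is the line along which they close (so a half turn about z gives the same grasp; the last joint's range is limited). The gripper opens to 85 mm and grips with 20 to 120 N. Pads are 22 mm wide; open, the fingers measure 114 mm over their backs; the gripper's body (76 mm by 85 mm) begins 54 mm behind the grasp point. The pads swing forward as they close: fully open they stand 13 mm farther back than shut.
Start: joints at [1.048, 0.259, 1.535, -0, 1.348, -0.203], TCP at [0.173, 0.522, 0.204] pointing down, gripper open.
Joint ranges: [-3.14, 3.14], [-0.91, 2.08], [0.19, 2.58], [-1.22, 4.36], [0.22, 2.71], [-3.12, 3.12]. Speed limits (rad/s): [2.57, 2.57, 3.14, 3.14, 3.14, 3.14].

INTERFACE

Orientations are given as a rotation vector (axis times angle).
In Python, from workcell import arm gives the robot as it stands.
- The arm moves only by the tool send_rows, never from a script. Its argument "series" is a list of rows, each a list of 2 entries, a list of its own where there are three numbers: the shift along the world's x, y, z scaled (see below), then the turn about the world's z scaled (see below). A call has 1 to 12 rows; each row shifts and turns the commanded pose from where the row before left it; what a row does not reach is not made up. The controller multiplies each number of a shift by 5 cm and each number of a turn by 8 degrees. A row lasts 1/10 s, in which the tool goes at most 50 mm and 8.59 degrees, less where a joint would pass 70% of its speed; a pose out of reach is approached as far as the arm can. A call with a number of a shift or a turn outside -1 to 1 is refused whole. A call with a gripper value outside its range is refused whole. "gripper" is the closure, from -1 (fully open) to 1 (shut), so that 0 is half open, set as the call begins (left out, the last holds). The fingers move at their own pace and stop on an object; "force" is the grip in N (left out, the last holds). Time passes only in rows, so rows that do not move let the fingers close. It gives the time, the measured TCP pose, the force, the opening and the grip force at its end, in the units of the state.
- arm.get_obs(): the state, without advancing time (a new reading comes with each control period).
- arm.capture(name): name is "scene" or "top" or "wrist"; returns a dict with "color" (400x640x3 uint8, red, green, blue), "z_map" (400x640 float32, m along the optical axis (not along the pixel's ray), 0 where there is no reading), "K" (3x3 intrinsics, pixels), "extrinsics" (4x4, takes a point from world to camera coordinates). Camera axes: x right, y down, z forward; pixel columns grow to the right and rows downward; lengths in m; the calibration is good to about 2 mm. The wrist camera is an equidistant fisheye: a pixel r from the principal point sees the ray r / f radians off the axis. A picture is of the moment at which its call begins.
- arm.finish_job(): hands the job in; it is judged then, once.
The state is a dict: "time_s": time; "joint_positions": joint angles; "qvel": joint speeds; "tau": joint torques, N m; "tcp_pos": TCP position; "tcp_rot": TCP orientation; "ft_force": force on the tool from outside, world axes, zero at the start; "torque": the same for the moment, N m; "width": opening from 0.0 (shut) to 1.0 (fully open); "finger_force": force on a finger pad.
Only numpy, scipy, OpenCV 4.12 (cv2) and the standard library are available. Lean on these libraries where they do the work, as an engineer would, in place of code of your own. Each camera call takes 0.05 s, during which the arm holds its last target. There are 200 camera calls.

TASK

First turn the focus gauge's knurled sleeve until it clicks in with its red line at the three dots (this loupe's number), which sets the red pointer to the focal height. Then take the loupe off its rest by the handle and hold it level and still, the middle of its lens straight above the blue stone of the ring in the vise and at the same height as the red pointer, touching neither vise nor gauge with it; finish there, still holding the loupe in the air. Leave the other things on the bench where they are.

Things in the scene. Friction and masses are not known exactly. Their poses are not given: they have to be found in the camera images.
- sleeve (a joint): Turn of the gauge's knurled aluminium sleeve, rad, growing counter-clockwise seen from above. Four click positions: one dot = 0.00, two dots = 0.45, three dots = 0.90, four dots = 1.35; end stops just beyond the first and last. It starts at or between the first two. Clicks of about 0.05 N m pull it into the nearest position, within about 0.04 rad, when let go; it then stays. Each position up lifts the red pointer by 10 mm.
- sleeve_grip (a point): Point on the sleeve's upright axis, 12 mm below the sleeve's flat top, at a good height to grip it. The sleeve is a cylinder 36 mm in diameter and 36 mm high, and can be gripped across at any yaw from above; it stands on a fixed black dial plate (94 mm diameter) whose top lies 24 mm below this point. A red line on the sleeve's top and a red index at its foot show the setting.
- pointer_tip (a point): Tip of the gauge's pointer, a thin horizontal brass arm with a red end, under the dial plate, reaching 85 mm from the gauge's axis in the gauge's +x. It goes up and down with the sleeve; its height marks where the middle of the lens belongs (135 mm above the bench with the sleeve at three dots). z up.
- gauge: The focus gauge, fixed: a dark steel foot 90 x 90 x 14 mm, a 22 mm aluminium column, and the dial plate and sleeve on top (200 mm high in all). On the plate lie four radial rows of white dots, counter-clockwise one, two, three and four, about the gauge's +x. Origin under the middle of its foot, on the bench; z up; +x towards the side of the dots and the pointer.
- vise: Round dark ball vise, fixed, 92 mm in diameter, steel jaws at the top (up to 73 mm), with an upright gold ring clamped in them. Origin under its middle, on the bench; z up.
- stone (a point): Top of the blue stone (12 mm wide) set on the ring in the vise, 95 mm above the bench on the vise's axis: the highest point of the vise.
- loupe: The loupe, 90 g (varies by 30 %), loose, lying flat on its rest: a steel lens frame 48 mm in diameter and 12 mm high with a black straight handle 16 mm wide and 14 mm high that reaches to 113 mm from the lens's middle, with three white dots near its end. Origin at the middle of the lens frame's underside; z through the lens, up when level; the handle points along -x.
- lens (a point): Middle of the loupe's lens, 6 mm above the loupe's origin.
- loupe_grip (a point): Good place to grip the handle across its 16 mm width (the loupe's y): on the handle's centre line, 56 mm from the lens's middle, 7 mm above the handle's underside.
- rest: The loupe's dark wooden rest, fixed: a plate 130 x 44 x 6 mm with two cross bars (12 mm thick, 34 mm wide, top 34 mm above the bench) 52 mm either side of its middle, under the lens and the handle's end. The handle is free between the bars, 28 mm above the plate. Origin under its middle, on the bench; the lens lies on its +x end.
- bowl: Bystander: small white bowl, 60 mm wide, 28 mm high. Origin under its middle.
- dapping_block: Bystander: steel doming block, a 40 mm cube. Origin under its middle.
- jar: Bystander: amber jar, 48 mm in diameter, 60 mm high. Origin under its middle.
- ring_cone: Bystander: upright wooden ring cone, foot 52 mm in diameter, 72 mm high. Origin under its middle.
- brush: Bystander: bench brush 160 mm long, lying. Origin under its middle.
- graver: Bystander: graver with a wooden handle, 130 mm long, lying. Origin under its middle.
- hammer: Bystander: small hammer 220 mm long, lying. Origin under its middle.
There are look-alikes about, which are no part of the job. What is shaped like the loupe but purple or yellow is not meant.

How it is judged:
By the outcome, as a careful person would: the job done as asked, in the order asked, and still so for the second after the job is handed in, while the arm keeps its last pose, push and grip.
It also fails if it takes over 54 s, if anything falls off the work surface, if the arm or the gripper's body presses on something with over 40 N, if the wrist force passes 120 N, or if a joint passes its speed limit or range.

## Working session

There is one attempt and no reset: what is moved stays moved. The work goes in short steps, Python scripts to look and compute and a tool call to move; the robot and the scene stay as the last step left them, time stands still between calls to the robot, and variables do not carry over. Pictures are saved under pics/ and viewed, at most 10 in all, crops included, and the job is handed in when it is done.

Besides the shell and the picture viewer there is one more tool, called after "Call:" by a JSON object that holds its "fn" and its "kwargs", one argument or row to a line. send_rows: Moves the arm, as the interface text tells. Shifts and turns lie within -1 to 1; 1 stands for 5 cm of shift or 8 degrees of turn. Its arguments: {"type":"object","properties":{"series":{"type":"array"},"gripper":{"type":"number"},"force":{"type":"number"}},"required":["series"]}

```bash
mkdir -p pics
cat > h.py <<'E'
import numpy as np, cv2
from workcell import arm
def save(n,im,s=1,crop=None):
    if crop: r0,r1,c0,c1=crop; im=im[r0:r1,c0:c1]
    im=cv2.resize(im,None,fx=s,fy=s,interpolation=cv2.INTER_CUBIC)
    cv2.imwrite('pics/'+n,cv2.cvtColor(im,cv2.COLOR_RGB2BGR))
def pt(c,u,v,z=None):
    """pixel -> world: by depth, or on plane z"""
    K,E=c['K'],c['extrinsics']; R,t=E[:3,:3],E[:3,3]
    d=np.array([(u-K[0,2])/K[0,0],(v-K[1,2])/K[1,1],1.])
    o=-R.T@t; w=R.T@d
    s=c['z_map'][int(round(v)),int(round(u))] if z is None else (z-o[2])/w[2]
    return o+s*w
E
python3 - <<'E'
from h import *
o=arm.get_obs(); print(o)
for n in('top','scene'):
    c=arm.capture(n); save(n+'0.png',c['color']); np.savez(n+'0.npz',**c)
    E=c['extrinsics']; print(n,-E[:3,:3].T@E[:3,3],c['K'][0])
E
```

```text
{'time_s': 0.0, 'joint_positions': array([ 1.04819922e+00,  2.59343791e-01,  1.53608209e+00, -1.32682104e-05,
        1.34799970e+00, -2.02800522e-01]), 'qvel': array([-0.00040331,  0.00095826, -0.00032337, -0.0014166 ,  0.00051334,
       -0.00075639]), 'tau': array([-5.48208609e-04, -4.46022606e+01, -2.90572518e+01, -3.09640436e-04,
        1.15795294e-02, -2.97655924e-05]), 'tcp_pos': array([0.17259419, 0.52160998, 0.20287471]), 'tcp_rot': array([-5.00091094e-01, -3.10088638e+00,  2.69850687e-03]), 'ft_force': array([-0.03658358, -0.27716658, -0.91668946]), 'torque': array([-0.00355334, -0.05805374, -0.024166  ]), 'finger_force': 0.0, 'width': 0.997515573975459}
top [ 0.5054228  -0.02197845  1.25026031] [375.62455282   0.         319.05790825]
scene [1.10014196 0.445637   0.98932013] [403.80910429   0.         318.20403713]
```

View pics/top0.png

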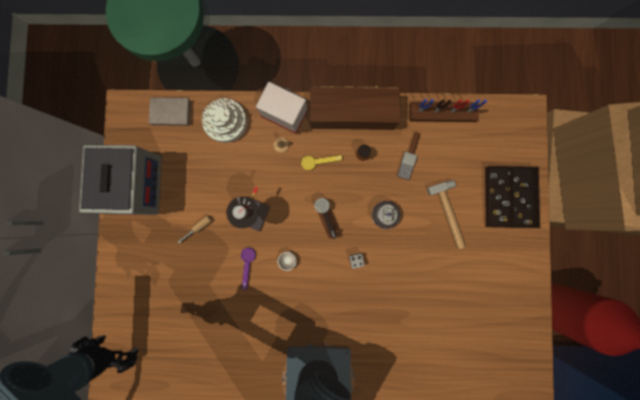

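View pics/scene0.png

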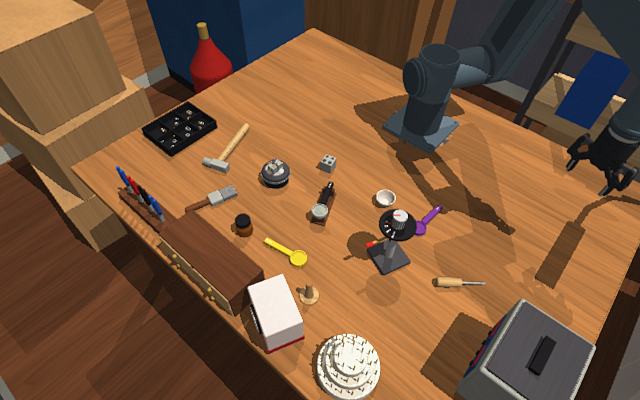

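The top view shows the gauge at about (242,212), the vise at (387,214), and the dark-handled loupe with its lens at (322,204) and handle end at (335,235). The look-alikes are purple (248,268) and yellow (320,161). The black-handled, steel-framed one on the wooden rest fits the description, so I'll confirm it in an enlarged crop.

Run:
```python
from h import *
t=np.load('top0.npz'); s=np.load('scene0.npz')
a=cv2.resize(t['color'][180:250,215:415],None,fx=4,fy=4,interpolation=cv2.INTER_CUBIC)
b=cv2.resize(s['color'][170:270,300:440],None,fx=2.9,fy=2.9,interpolation=cv2.INTER_CUBIC)
b2=cv2.resize(s['color'][150:250,250:388],None,fx=2.85,fy=2.9,interpolation=cv2.INTER_CUBIC)
bb=np.hstack([b,b2])[:, :800]; bb=np.pad(bb,((0,0),(0,800-bb.shape[1]),(0,0)))
save('crop1.png',np.vstack([a,bb]))
for u,v in[(242,212),(387,214),(322,204),(334,232),(328,220)]: print(u,v,pt(t,u,v))
for u,v in[(400,213),(275,172),(319,212)]: print(u,v,pt(s,u,v))
```

```text
242 212 [0.53004393 0.21945823 0.19813621]
387 214 [ 0.53558595 -0.20711707  0.06904792]
322 204 [ 0.56450339 -0.00263614  0.04015636]
334 232 [ 0.47553784 -0.04273668  0.04606021]
328 220 [ 0.51334397 -0.02290774  0.0483166 ]
400 213 [0.5246155  0.22386079 0.19880706]
275 172 [ 0.53633393 -0.20834196  0.03469178]
319 212 [0.56475147 0.00121881 0.04067699]
```

View pics/crop1.png

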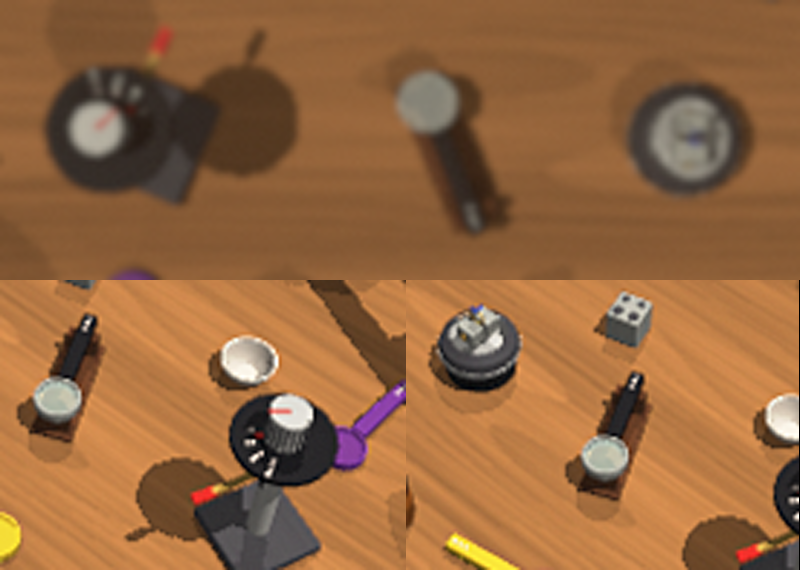

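The crop confirms it: the loupe has the black handle with white dots near its end and a steel frame on the dark rest, in both views. Next I'll compute precise positions.

```bash
cat > m.py <<'E'
from h import *
t=np.load('top0.npz'); s=np.load('scene0.npz')
def comps(c,m,box,mn=2):
    r0,r1,c0,c1=box; k=np.zeros(m.shape,np.uint8); k[r0:r1,c0:c1]=m[r0:r1,c0:c1]
    n,l,st,ce=cv2.connectedComponentsWithStats(k); return [(st[i,4],ce[i]) for i in range(1,n) if st[i,4]>=mn]
def hsv(c): return cv2.cvtColor(c['color'],cv2.COLOR_RGB2HSV).astype(int)
boxes={'t':{'g':(180,235,220,280),'l':(185,245,305,345),'v':(195,235,370,405)},'s':{'g':(195,265,355,420),'l':(175,225,305,340),'v':(155,190,255,295)}}
for n,c in(('t',t),('s',s)):
    h=hsv(c); B=boxes[n]
    red=((h[...,0]<6)|(h[...,0]>172))&(h[...,1]>120)&(h[...,2]>90)
    lr=((h[...,0]<8)|(h[...,0]>170))&(h[...,1]>60)&(h[...,2]>110)
    blue=(h[...,0]>105)&(h[...,0]<135)&(h[...,1]>70)
    grey=(h[...,1]<60)&(h[...,2]>95)
    print(n,'red',[(a,p.round(1),pt(c,*p,z=.135).round(4),pt(c,*p,z=.2).round(4)) for a,p in comps(c,lr,B['g'],2)])
    print(n,'blue',[(a,p.round(1),pt(c,*p,z=.093).round(4)) for a,p in comps(c,blue,B['v'],1)])
    print(n,'grey gauge',[(a,p.round(1),pt(c,*p,z=.2).round(4),pt(c,*p,z=.164).round(4)) for a,p in comps(c,grey,B['g'],3)])
    print(n,'grey loupe',[(a,p.round(1),pt(c,*p,z=.046).round(4),pt(c,*p,z=.048).round(4)) for a,p in comps(c,grey,B['l'],2)])
    print(n,'grey vise',[(a,p.round(1),pt(c,*p,z=.07).round(4)) for a,p in comps(c,grey,B['v'],5)])
    for nm,z0,z1 in(('plate+sleeve',.155,.215),('sleeve',.19,.21)):
        r0,r1,c0,c1=B['g']; P=np.array([pt(c,u,v) for v in range(r0,r1) for u in range(c0,c1)])
        P=P[(P[:,2]>z0)&(P[:,2]<z1)]; print(n,nm,len(P),P.min(0),P.max(0),((P.min(0)+P.max(0))/2).round(4))
    r0,r1,c0,c1=B['l'];P=np.array([pt(c,u,v) for v in range(r0,r1) for u in range(c0,c1)]);P=P[P[:,2]>.0375]
    print(n,'loupe',len(P),P.min(0),P.max(0))
    r0,r1,c0,c1=B['v'];P=np.array([pt(c,u,v) for v in range(r0,r1) for u in range(c0,c1)]);P=P[P[:,2]>.02]
    print(n,'vise',len(P),(P.min(0)+P.max(0))/2,P.max(0)-P.min(0))
E
python3 m.py
```

```text
t red [(np.int32(21), array([255. , 189.6]), array([0.5992, 0.197 , 0.135 ]), array([0.5937, 0.1843, 0.2   ])), (np.int32(8), array([241. , 209.4]), array([0.5393, 0.2372, 0.135 ]), array([0.5373, 0.2221, 0.2   ]))]
t blue []
t grey gauge [(np.int32(5), array([243.6, 201.2]), array([0.5604, 0.2156, 0.2   ]), array([0.5623, 0.2237, 0.164 ])), (np.int32(4), array([248.5, 202.5]), array([0.557 , 0.2016, 0.2   ]), array([0.5588, 0.2092, 0.164 ])), (np.int32(142), array([238.4, 212. ]), array([0.5299, 0.2292, 0.2   ]), array([0.5308, 0.2378, 0.164 ]))]
t grey loupe [(np.int32(161), array([321.8, 205.2]), array([ 0.5602, -0.002 ,  0.046 ]), array([ 0.5601, -0.0021,  0.048 ])), (np.int32(2), array([333. , 234.5]), array([ 0.4675, -0.0397,  0.046 ]), array([ 0.4676, -0.0397,  0.048 ]))]
t grey vise [(np.int32(304), array([386.7, 214.2]), array([ 0.5349, -0.2061,  0.07  ]))]
t plate+sleeve 817 [0.48713388 0.18010934 0.15546592] [0.57762401 0.27234825 0.20504741] [0.5324 0.2262 0.1803]
t sleeve 139 [0.51572031 0.20912306 0.19032999] [0.54984944 0.24426913 0.20504741] [0.5328 0.2267 0.1977]
t l
[... 2077 characters left out ...]
0.046 ]), array([ 0.4702, -0.0393,  0.048 ])), (np.int32(187), array([319.7, 210.3]), array([0.562 , 0.0012, 0.046 ]), array([0.5631, 0.0022, 0.048 ]))]
s grey vise [(np.int32(183), array([274.9, 168.2]), array([ 0.5462, -0.1956,  0.07  ])), (np.int32(18), array([283.6, 179.9]), array([ 0.5625, -0.1427,  0.07  ]))]
s plate+sleeve 964 [0.4823236  0.18135128 0.15583349] [0.57806836 0.27484817 0.20527448] [0.5302 0.2281 0.1806]
s sleeve 183 [0.51206719 0.21035634 0.19016972] [0.54899936 0.24607121 0.20527448] [0.5305 0.2282 0.1977]
s loupe 342 [ 0.45506212 -0.04891069  0.0375364 ] [1.10014196 0.445637   0.98932013]
s vise 583 [0.79570244 0.09702022 0.50574018] [0.60887905 0.69723356 0.9671599 ]
```

Gauge axis is about (0.531, 0.227) and gauge yaw about −22°, from the pointer. The three-dot row sits at world azimuth of about −9°, and the red line is now at about −50°. Moving above the gauge for a near look.

Call:
{"fn": "send_rows", "kwargs": {
  "series": [
    [[0.3,-0.25,0.4],0],
    [[0.6,-0.49,0.4],0],
    [[0.6,-0.49,0.4],0],
    [[0.6,-0.49,0.4],0],
    [[0.6,-0.49,0],0],
    [[0.6,-0.49,0],0],
    [[0.6,-0.49,0],0],
    [[0.6,-0.49,0],0],
    [[0.6,-0.49,0],0],
    [[0.6,-0.49,0],0],
    [[0.6,-0.49,0],0],
    [[0.6,-0.49,0],0]
  ]
}}

```text
time_s: 1.3
tcp_pos: [0.5187, 0.2389, 0.2833]
tcp_rot: [-0.5, -3.101, 0.0]
ft_force: [0.1, 0.9, -0.6]
width: 0.998
finger_force: 0.0
```

Call:
{"fn": "send_rows", "kwargs": {
  "series": [
    [[0.28,-0.24,0],0],
    [[0,0,0],0],
    [[0,0,0],0]
  ]
}}

```text
time_s: 1.6
tcp_pos: [0.5312, 0.2285, 0.2832]
tcp_rot: [-0.501, -3.1, -0.0]
ft_force: [-0.7, 0.6, 1.0]
width: 1.0
finger_force: 0.0
```

Run:
```python
from h import *
c=arm.capture('wrist'); np.savez('w1.npz',**c); save('w1.png',c['color'])
t=arm.capture('top'); np.savez('top1.npz',**t)
o=arm.get_obs(); print(o['tcp_pos'],o['tcp_rot'],o['joint_positions'],o['time_s'],c['K'],c['extrinsics'])
```

```text
[0.53072825 0.22918356 0.28377309] [-4.98051853e-01 -3.10115715e+00 -4.77294898e-04] [ 2.14422580e-01  2.71482838e-01  1.32461208e+00  5.37188838e-04
  1.54603480e+00 -1.03790295e+00] 1.7 [[309.70691629   0.         322.99941332]
 [  0.         309.70691629 198.90585818]
 [  0.           0.           1.        ]] [[ 3.15025571e-01  9.49083090e-01 -4.21924453e-04 -3.83832718e-01]
 [ 9.16187523e-01 -3.03990580e-01  2.61132437e-01 -4.71319869e-01]
 [ 2.47708120e-01 -8.26499570e-02 -9.65302891e-01  3.41990078e-01]
 [ 0.00000000e+00  0.00000000e+00  0.00000000e+00  1.00000000e+00]]
```

View pics/w1.png

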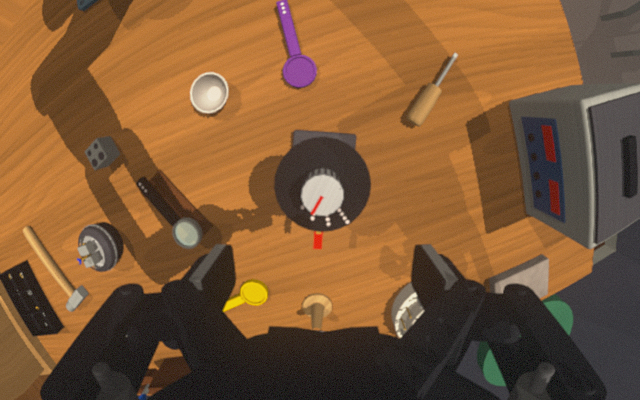

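The wrist view shows the sleeve top at about (322,196), its red line running towards (312,215), dot rows around (313–350, 210–223), and the red pointer end at (318,240). Ray-casting these now.

```bash
cat >> h.py <<'E'
def wpt(c,u,v,z):
    K,E=c['K'],c['extrinsics']; R,t=E[:3,:3],E[:3,3]
    x,y=(u-K[0,2])/K[0,0],(v-K[1,2])/K[1,1]; r=np.hypot(x,y); k=np.sin(r)/max(r,1e-9)
    w=R.T@np.array([x*k,y*k,np.cos(r)]); o=-R.T@t
    return o+(z-o[2])/w[2]*w
E
python3 - <<'E'
from h import *
c=np.load('w1.npz'); h=cv2.cvtColor(c['color'],cv2.COLOR_RGB2HSV).astype(int)
save('w1c.png',c['color'],6,(165,255,270,375))
def comps(m,box,mn):
    r0,r1,c0,c1=box; k=np.zeros(m.shape,np.uint8); k[r0:r1,c0:c1]=m[r0:r1,c0:c1]
    n,l,st,ce=cv2.connectedComponentsWithStats(k); return [(st[i],ce[i]) for i in range(1,n) if st[i,4]>=mn]
B=(165,255,270,375)
red=((h[...,0]<6)|(h[...,0]>172))&(h[...,1]>110)&(h[...,2]>110)
wh=(h[...,1]<70)&(h[...,2]>120)
for st,p in comps(red,B,3): print('red',st,p.round(1),wpt(c,*p,.2).round(4),wpt(c,*p,.12).round(4))
for st,p in comps(wh,B,2): print('wh',st,p.round(1),wpt(c,*p,.2).round(4),wpt(c,*p,.164).round(4))
dk=(h[...,2]<50); 
for st,p in comps(dk,B,200): 
  L,T,W,H=st[:4]; print('dark',st, wpt(c,L,T+H/2,.164),wpt(c,L+W,T+H/2,.164))
# loupe + stone
for st,p in comps(wh,(210,255,165,210),20): print('lens',st,p,wpt(c,*p,.044))
bl=(h[...,0]>110)&(h[...,0]<135)&(h[...,1]>90)&(h[...,2]>60)
for st,p in comps(bl,(220,285,60,125),2): print('stone',st,p,wpt(c,*p,.092))
E
```

```text
red [310 196  13  19  69] [316.2 205.2] [0.5364 0.2204 0.2   ] [0.558  0.2113 0.12  ]
red [314 234   8  15 101] [317.5 241.1] [0.5682 0.2108 0.2   ] [0.5998 0.1987 0.12  ]
wh [328 171   1   2   2] [328.  171.5] [0.5119 0.239  0.2   ] [0.5182 0.2375 0.164 ]
wh [ 301  174   49   53 1465] [323.3 196.2] [0.5308 0.2286 0.2   ] [0.5397 0.2256 0.164 ]
lens [175 221  23  25 433] [186.17090069 233.42263279] [ 5.5906252e-01 -4.1989007e-04  4.4000000e-02]
stone [ 77 259   4   5  12] [ 79.08333333 260.41666667] [ 0.53310271 -0.2061396   0.092     ]
```

View pics/w1c.png

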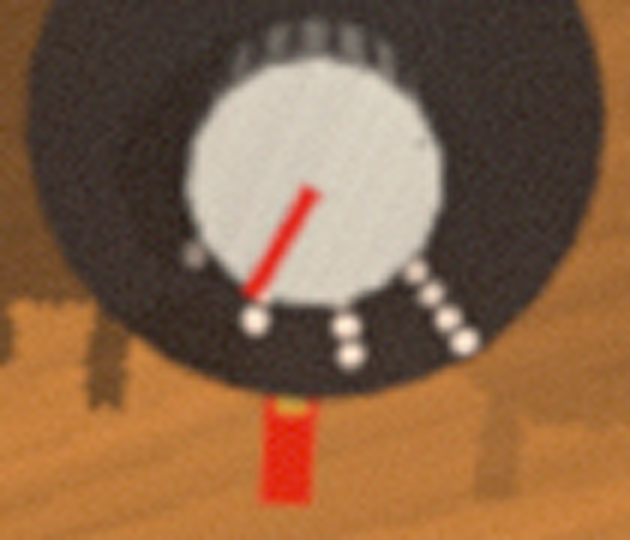

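Run:
```python
from h import *
c=np.load('w1.npz'); f=lambda x,y,z: wpt(c,270+x/6-.4,165+y/6-.4,z)
A=f(314,181,.2); print('axis',A)
az=lambda p:np.degrees(np.arctan2(*(p-A)[1::-1]))
print('line',az(f(252,293,.2)), np.degrees(np.arctan2(*(f(252,293,.2)-f(312,190,.2))[1::-1])))
for n,x,y in[('1',195,250),('2',255,320),('3i',345,325),('3o',350,355),('4',415,270),('4o',465,342)]:
    p=f(x,y,.164); print(n,p,az(p),np.hypot(*(p-A)[:2]))
for z in(.12,.125): p=f(287,500,z);print('tip',p,az(p),np.hypot(*(p-A)[:2]))
```

```text
axis [0.52923808 0.22789832 0.2       ]
line -46.61417999405495 -47.826451129279405
1 [0.5428306  0.20285289 0.164     ] -61.51068274970307 0.028496142734311572
2 [0.55723538 0.20822658 0.164     ] -35.09301769655626 0.03421733528665386
3i [0.56270416 0.22197851 0.164     ] -10.031269817143627 0.03398561876087442
3o [0.56794217 0.22113215 0.164     ] -9.916122950450445 0.03929105782931422
4 [0.55731772 0.23574286 0.164     ] 15.608632984053136 0.029154805814601416
4o [0.57180045 0.23984629 0.164     ] 15.680324546628942 0.044207572156119715
tip [0.60802667 0.1957716  0.12      ] -22.183597253265585 0.0850868268128053
tip [0.60592473 0.1965749  0.125     ] -22.218043818601895 0.08283717836004113
```

All consistent: rows at −61°, −35°, −10° and +16°, and the line at −47°, so it needs about +37°. Descending and gripping the sleeve.

Call:
{"fn": "send_rows", "kwargs": {
  "series": [
    [[-0.01,-0.02,-0.2],0],
    [[0,0,-0.3],0],
    [[0,0,-0.3],0],
    [[0,0,-0.3],0],
    [[0,0,-0.3],0],
    [[0,0,-0.3],0],
    [[0,0,-0.3],0],
    [[0,0,-0.15],0],
    [[0,0,-0.1],0],
    [[0,0,0],0],
    [[0,0,0],0]
  ],
  "gripper": -1
}}

```text
time_s: 2.8
tcp_pos: [0.5316, 0.2274, 0.1718]
tcp_rot: [0.5, 3.101, 0.001]
ft_force: [0.4, -0.0, 0.8]
width: 1.001
finger_force: 0.0
```

Call:
{"fn": "send_rows", "kwargs": {
  "series": [
    [[0,0,0],0],
    [[0,0,0],0],
    [[0,0,0],0],
    [[0,0,0],0],
    [[0,0,0],0],
    [[0,0,0],0],
    [[0,0,0],0],
    [[0,0,0],0]
  ],
  "gripper": 1,
  "force": 30
}}

```text
time_s: 3.6
tcp_pos: [0.5325, 0.2269, 0.1729]
tcp_rot: [0.5, 3.098, 0.001]
ft_force: [-0.6, -0.8, 6.5]
width: 0.004
finger_force: 3.5
```

Fully shut reading is unexpected, so I'll look.

Run:
```python
from h import *
c=arm.capture('wrist'); s=arm.capture('scene'); t=arm.capture('top')
np.savez('w2.npz',**c)
b=cv2.resize(s['color'][160:270,340:460],(400,367),interpolation=cv2.INTER_CUBIC)
a=cv2.resize(c['color'][100:320,200:440],(400,367),interpolation=cv2.INTER_CUBIC)
save('w2.png',np.hstack([a,b])); o=arm.get_obs(); print(o)
```

```text
{'time_s': 3.75, 'joint_positions': array([ 2.10620057e-01,  3.29618590e-01,  1.51363333e+00, -6.73269856e-04,
        1.29517191e+00, -1.04003377e+00]), 'qvel': array([-0.00053608, -0.00081009, -0.00130545, -0.00033397,  0.00039841,
       -0.00085197]), 'tau': array([ 6.09935839e-01, -4.41773272e+01, -2.61708999e+01,  4.13861275e-01,
       -3.05045284e-01, -1.71387915e-04]), 'tcp_pos': array([0.53250712, 0.22689601, 0.17294511]), 'tcp_rot': array([4.99943418e-01, 3.09832813e+00, 8.53355611e-04]), 'ft_force': array([ 0.03496439, -1.06027651,  7.09979513]), 'torque': array([-0.25170307,  0.10031936, -0.00523727]), 'finger_force': 3.5197046023677103, 'width': 0.0001597234769235749}
```

View pics/w2.png

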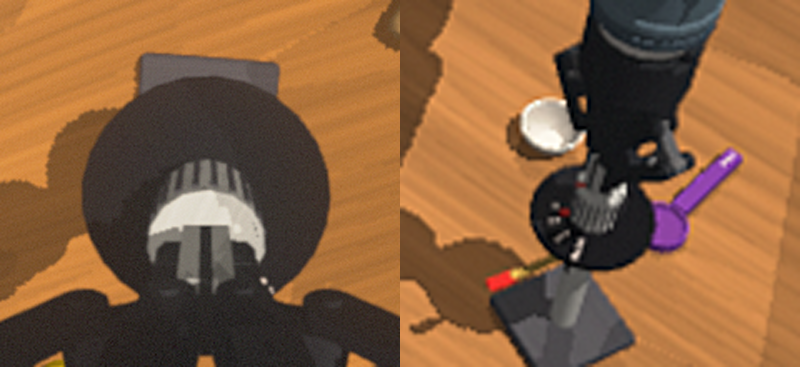

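The fingers have shut on top of the sleeve, with tips at about px (323,238), although the reported TCP z is 0.173. I'll check with depth where the tips really are.

Run:
```python
from h import *
c=np.load('w2.npz'); z=c['z_map']; K,E=c['K'],c['extrinsics']
def dp(u,v):
    x,y=(u-K[0,2])/K[0,0],(v-K[1,2])/K[1,1]; r=np.hypot(x,y)
    d=np.array([x*np.tan(r)/r,y*np.tan(r)/r,1]); R,t=E[:3,:3],E[:3,3]
    return R.T@(d*z[int(v),int(u)]-t)
for u in(295,310,315,323,329,335,345):
  for v in(205,222,228,232,236,240,246,252,260,268): print(u,v,dp(u,v).round(3),end=' ')
  print()
print(E, -E[:3,:3].T@E[:3,3])
E1=np.load('w1.npz')['extrinsics']; print(-E1[:3,:3].T@E1[:3,3])
```

```text
295 205 [0.514 0.215 0.163] 295 222 [0.514 0.218 0.196] 295 228 [0.516 0.218 0.199] 295 232 [0.518 0.217 0.199] 295 236 [0.52  0.216 0.2  ] 295 240 [0.522 0.215 0.2  ] 295 246 [0.525 0.214 0.2  ] 295 252 [0.521 0.217 0.215] 295 260 [0.522 0.218 0.223] 295 268 [0.517 0.221 0.24 ] 
310 205 [0.512 0.226 0.179] 310 222 [0.515 0.226 0.2  ] 310 228 [0.518 0.225 0.201] 310 232 [0.52  0.224 0.199] 310 236 [0.52  0.224 0.206] 310 240 [0.52  0.225 0.211] 310 246 [0.52  0.225 0.218] 310 252 [0.52  0.225 0.223] 310 260 [0.52  0.225 0.231] 310 268 [0.519 0.226 0.24 ] 
315 205 [0.512 0.229 0.182] 315 222 [0.516 0.228 0.2  ] 315 228 [0.519 0.227 0.199] 315 232 [0.521 0.226 0.2  ] 315 236 [0.52  0.227 0.206] 315 240 [0.521 0.227 0.211] 315 246 [0.52  0.227 0.218] 315 252 [0.52  0.227 0.224] 315 260 [0.52  0.227 0.232] 315 268 [0.521 0.227 0.237] 
323 205 [0.513 0.233 0.184] 323 222 [0.517 0.232 0.2  ] 323 228 [0.52  0.231 0.2  ] 323 232 [0.522 0.23  0.201] 323 236 [0.521 0.23  0.206] 323 240 [0.522 0.23  0.21 ] 323 246 [0.522 0.23  0.217] 323 252 [0.522 0.23  0.223] 323 260 [0.522 0.23  0.231] 323 2
[... 505 characters left out ...]
252 [0.523 0.235 0.224] 335 260 [0.523 0.235 0.232] 335 268 [0.522 0.235 0.241] 
345 205 [0.521 0.244 0.171] 345 222 [0.52  0.242 0.2  ] 345 228 [0.523 0.241 0.2  ] 345 232 [0.526 0.24  0.199] 345 236 [0.528 0.24  0.2  ] 345 240 [0.53  0.239 0.199] 345 246 [0.529 0.239 0.208] 345 252 [0.529 0.238 0.215] 345 260 [0.528 0.238 0.224] 345 268 [0.522 0.239 0.243] 
[[ 3.14701114e-01  9.49190552e-01  7.10216097e-04 -3.82859594e-01]
 [ 9.15005629e-01 -3.03566040e-01  2.65729859e-01 -4.44432568e-01]
 [ 2.52443869e-01 -8.29756311e-02 -9.64047269e-01  2.32410440e-01]
 [ 0.00000000e+00  0.00000000e+00  0.00000000e+00  1.00000000e+00]] [0.46847405 0.24777648 0.34242557]
[0.46802079 0.24927781 0.45303897]
```

Depth shows the shut fingertips at z ≈ 0.200 while the state reports 0.173. x and y agree. So the real tip is about 27 mm higher than reported, and I'll check this with the fingers open before compensating.

Call:
{"fn": "send_rows", "kwargs": {
  "series": [
    [[0,0,0.4],0],
    [[0,0,0.4],0],
    [[0,0,0],0],
    [[0,0,0],0]
  ]
}}

```text
time_s: 4.15
tcp_pos: [0.5315, 0.2271, 0.2113]
tcp_rot: [0.5, 3.101, 0.0]
ft_force: [-0.0, -0.6, -0.2]
width: -0.007
finger_force: 0.0
```

```bash
cat >> h.py <<'E'
def wcloud(c):
    K,E=c['K'],c['extrinsics']; R,t=E[:3,:3],E[:3,3]; z=c['z_map']
    v,u=np.mgrid[0:400,0:640]; x,y=(u-K[0,2])/K[0,0],(v-K[1,2])/K[1,1]; r=np.hypot(x,y)+1e-9
    k=np.tan(r)/r; d=np.stack([x*k*z,y*k*z,z],-1)
    return (d-t)@R
E
python3 - <<'E'
from h import *
c=arm.capture('wrist'); np.savez('w3.npz',**c); o=arm.get_obs(); print(o['tcp_pos'],o['tcp_rot'],o['width'])
P=wcloud(c); m=(np.hypot(P[...,0]-o['tcp_pos'][0],P[...,1]-o['tcp_pos'][1])<.02)&(c['z_map']>0)
Q=P[m]; print(np.histogram(Q[:,2],bins=np.arange(.15,.30,.004)))
h=cv2.cvtColor(c['color'],cv2.COLOR_RGB2HSV).astype(int)
red=((h[...,0]<6)|(h[...,0]>172))&(h[...,1]>110)&(h[...,2]>110)
n,l,st,ce=cv2.connectedComponentsWithStats(red.astype(np.uint8))
for i in range(1,n):
    if st[i,4]>8 and 250<ce[i][0]<400: print(st[i],ce[i],P[int(ce[i][1]),int(ce[i][0])])
save('w3.png',c['color'],3,(150,350,220,430))
E
```

```text
[0.53102043 0.2270224  0.21052651] [-5.00074199e-01 -3.10078104e+00  4.79665505e-04] -0.001987111267022997
(array([   0,    0,    3,  139,   36,   43,   50,   56,   55,   64,   78,
        144, 2018,    0,    0,    0,    0,    0,    0,    0,    0,    0,
          3,  101,  177,  217,  201,  260,  263,  217,  164,  485,  332,
        693,  713,  516,  307]), array([0.15 , 0.154, 0.158, 0.162, 0.166, 0.17 , 0.174, 0.178, 0.182,
       0.186, 0.19 , 0.194, 0.198, 0.202, 0.206, 0.21 , 0.214, 0.218,
       0.222, 0.226, 0.23 , 0.234, 0.238, 0.242, 0.246, 0.25 , 0.254,
       0.258, 0.262, 0.266, 0.27 , 0.274, 0.278, 0.282, 0.286, 0.29 ,
       0.294, 0.298]))
[315 224  10  11  54] [319.59259259 229.44444444] [0.53235944 0.22400327 0.20048768]
```

View pics/w3.png

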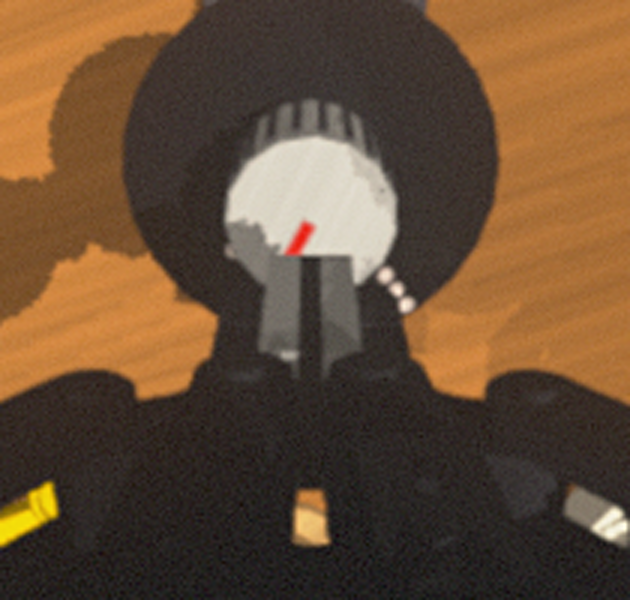

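Run:
```python
from h import *
for n,z0 in(('w2',.1729),('w3',.2105)):
    c=np.load(n+'.npz'); P=wcloud(c)
    print(n)
    for v in range(226,262,3): print(v,*[ (P[v,u]-[0,0,z0]).round(4) for u in(312,334)],c['z_map'][v,312].round(4),c['color'][v,312])
```

```text
w2
226 [0.5171 0.2261 0.0272] [0.5207 0.2363 0.0268] 0.1513 [224 216 203]
229 [0.5189 0.2254 0.0264] [0.5221 0.2358 0.0269] 0.1526 [220 217 201]
232 [0.5201 0.2251 0.0273] [0.524  0.2352 0.026 ] 0.152 [226 219 205]
235 [0.5195 0.2255 0.0329] [0.5236 0.2352 0.0308] 0.1464 [133 129 121]
238 [0.5201 0.2253 0.0351] [0.5235 0.2351 0.0348] 0.1444 [116 111 104]
241 [0.52   0.2255 0.0391] [0.5232 0.235  0.039 ] 0.1406 [121 114 109]
244 [0.5202 0.2255 0.0422] [0.5235 0.2348 0.0416] 0.1377 [117 110 102]
247 [0.5204 0.2256 0.045 ] [0.5232 0.2348 0.0456] 0.135 [120 114 105]
250 [0.5202 0.2257 0.0486] [0.5231 0.2347 0.0488] 0.1315 [121 116 108]
253 [0.5203 0.2258 0.0515] [0.5227 0.2347 0.0525] 0.1286 [119 114 103]
256 [0.5195 0.2262 0.0561] [0.5223 0.2347 0.0562] 0.124 [119 113 104]
259 [0.5203 0.226  0.0572] [0.523  0.2344 0.0575] 0.1232 [115 115 103]
w3
226 [ 0.5293  0.2204 -0.0107] [ 0.5335  0.2335 -0.0102] 0.1923 [223 214 201]
229 [ 0.5313  0.2197 -0.0108] [ 0.5354  0.2328 -0.0102] 0.193 [219 215 197]
232 [ 0.5331  0.2191 -0.0106] [ 0.5379  0.2321 -0.0117] 0.1933 [140 137 127]
235 [0.5189 0.2256 0.033 ] [0.5224 0.2355 0.0324] 0.1471 [123 115 107]
238 [0.5192 0.2255 0.0359] [0.5225 0.2353 0.0359] 0.1445 [112 109  99]
241 [0.5189 0.2258 0.0405] [0.5223 0.2352 0.0398] 0.1399 [112 110 103]
244 [0.5194 0.2257 0.0426] [0.5225 0.2351 0.0427] 0.138 [116 113 103]
247 [0.5194 0.2258 0.0461] [0.5227 0.2349 0.0455] 0.1346 [118 112 105]
250 [0.5193 0.226  0.0496] [0.5223 0.2349 0.0494] 0.1312 [116 111 101]
253 [0.5199 0.2258 0.0513] [0.5221 0.2349 0.0529] 0.1298 [112 107  98]
256 [0.5193 0.2262 0.0556] [0.5222 0.2347 0.0554] 0.1255 [110 105 100]
259 [0.5192 0.2263 0.0586] [0.5223 0.2346 0.0579] 0.1224 [115 107 101]
```

The fingertips are consistently 27–30 mm above the reported TCP, by both contact and depth, so I'll use tip = TCP + 0.028. Re-opening and descending to a reported z of about 0.140.

Call:
{"fn": "send_rows", "kwargs": {
  "series": [
    [[0,0,0],0],
    [[0,0,0],0],
    [[0,0,0],0],
    [[0,0,0],0],
    [[0,0,0],0],
    [[0,0,0],0],
    [[0,0,0],0],
    [[0,0,0],0]
  ],
  "gripper": -1
}}

```text
time_s: 5.0
tcp_pos: [0.5314, 0.2271, 0.2112]
tcp_rot: [0.5, 3.101, -0.0]
ft_force: [0.2, 0.6, 0.1]
width: 1.002
finger_force: 0.0
```

Call:
{"fn": "send_rows", "kwargs": {
  "series": [
    [[-0.01,0.01,-0.2],0],
    [[0,0,-0.2],0],
    [[0,0,-0.2],0],
    [[0,0,-0.2],0],
    [[0,0,-0.2],0],
    [[0,0,-0.2],0],
    [[0,0,-0.2],0],
    [[0,0,0],0],
    [[0,0,0],0]
  ]
}}

```text
time_s: 5.9
tcp_pos: [0.5309, 0.2276, 0.141]
tcp_rot: [-0.5, -3.101, 0.0]
ft_force: [-0.1, 0.1, 0.3]
width: 1.005
finger_force: 0.0
```

Call:
{"fn": "send_rows", "kwargs": {
  "series": [
    [[0,0,0],0],
    [[0,0,0],0],
    [[0,0,0],0],
    [[0,0,0],0],
    [[0,0,0],0],
    [[0,0,0],0],
    [[0,0,0],0],
    [[0,0,0],0]
  ],
  "gripper": 1,
  "force": 30
}}

```text
time_s: 6.7
tcp_pos: [0.5311, 0.2275, 0.1418]
tcp_rot: [0.5, 3.101, 0.0]
ft_force: [-1.8, -1.8, 5.1]
width: 0.41
finger_force: 30.0
```

Run:
```python
from h import *
c=arm.capture('wrist'); np.savez('w4.npz',**c); o=arm.get_obs(); print(arm.grip_depth,o['tcp_pos'],o['width'],o['torque'],o['joint_positions'])
P=wcloud(c)
for v in range(220,262,4): print(v,*[(P[v,u]).round(3) for u in (285,290,295,300,340,350,355,360)])
```

```text
0.0187 [0.53108532 0.22752862 0.14177694] 0.4132846053195755 [-0.23827165  0.24957267 -0.00329269] [ 2.11979144e-01  3.54702604e-01  1.55732809e+00 -2.83748191e-04
  1.22886065e+00 -1.03895892e+00]
220 [0.51  0.214 0.164] [0.511 0.217 0.165] [0.512 0.219 0.164] [0.513 0.221 0.163] [0.516 0.241 0.172] [0.521 0.245 0.163] [0.521 0.248 0.164] [0.522 0.25  0.163]
224 [0.512 0.213 0.164] [0.513 0.216 0.163] [0.514 0.218 0.164] [0.514 0.221 0.167] [0.516 0.24  0.176] [0.523 0.245 0.163] [0.524 0.247 0.163] [0.524 0.249 0.165]
228 [0.515 0.212 0.162] [0.515 0.215 0.163] [0.513 0.219 0.172] [0.513 0.222 0.174] [0.516 0.24  0.183] [0.521 0.244 0.173] [0.526 0.246 0.163] [0.526 0.249 0.164]
232 [0.516 0.212 0.164] [0.517 0.214 0.163] [0.513 0.22  0.178] [0.513 0.222 0.181] [0.516 0.24  0.186] [0.52  0.244 0.181] [0.525 0.246 0.17 ] [0.529 0.248 0.164]
236 [0.514 0.214 0.175] [0.516 0.215 0.172] [0.513 0.22  0.182] [0.511 0.224 0.19 ] [0.516 0.24  0.191] [0.52  0.243 0.185] [0.526 0.245 0.173] [0.526 0.248 0.175]
240 [0.515 0.214 0.18 ] [0.516 0.216 0.177] [0.513 0.22  0.187] [0.511 0.224 0.194
[... 201 characters left out ...]
192] [0.522 0.245 0.191] [0.529 0.247 0.177]
248 [0.518 0.213 0.181] [0.514 0.219 0.194] [0.514 0.221 0.195] [0.512 0.224 0.201] [0.518 0.239 0.2  ] [0.52  0.242 0.196] [0.521 0.244 0.197] [0.526 0.246 0.187]
252 [0.516 0.215 0.191] [0.515 0.218 0.195] [0.513 0.221 0.2  ] [0.514 0.223 0.2  ] [0.519 0.238 0.2  ] [0.521 0.242 0.199] [0.523 0.244 0.196] [0.526 0.246 0.191]
256 [0.516 0.216 0.195] [0.515 0.219 0.199] [0.515 0.221 0.2  ] [0.516 0.223 0.2  ] [0.521 0.238 0.199] [0.522 0.242 0.2  ] [0.523 0.243 0.2  ] [0.526 0.245 0.194]
260 [0.517 0.215 0.196] [0.516 0.218 0.201] [0.517 0.22  0.199] [0.517 0.222 0.2  ] [0.523 0.237 0.2  ] [0.524 0.241 0.201] [0.525 0.243 0.199] [0.525 0.245 0.2  ]
```

Gripped at an opening of 0.41 (35 mm). Turning +37°.

Call:
{"fn": "send_rows", "kwargs": {
  "series": [
    [[0,0,0],0.2],
    [[0,0,0],0.4],
    [[0,0,0],0.4],
    [[0,0,0],0.45],
    [[0,0,0],0.45],
    [[0,0,0],0.45],
    [[0,0,0],0.45],
    [[0,0,0],0.45],
    [[0,0,0],0.45],
    [[0,0,0],0.45],
    [[0,0,0],0.3],
    [[0,0,0],0.2]
  ]
}}

```text
time_s: 7.95
tcp_pos: [0.5311, 0.228, 0.1418]
tcp_rot: [-0.518, 3.098, 0.001]
ft_force: [-1.3, -0.7, 6.3]
width: 0.416
finger_force: 30.1
```

Call:
{"fn": "send_rows", "kwargs": {
  "series": [
    [[0,0,0],0],
    [[0,0,0],0],
    [[0,0,0],0]
  ]
}}

```text
time_s: 8.25
tcp_pos: [0.5311, 0.228, 0.1418]
tcp_rot: [-0.515, 3.098, 0.001]
ft_force: [-1.0, -0.2, 5.7]
width: 0.412
finger_force: 30.1
```

Call:
{"fn": "send_rows", "kwargs": {
  "series": [
    [[0,0,0],0],
    [[0,0,0],0],
    [[0,0,0],0],
    [[0,0,0],0],
    [[0,0,0],0],
    [[0,0,0],0],
    [[0,0,0],0]
  ],
  "gripper": -1
}}

```text
time_s: 8.95
tcp_pos: [0.5309, 0.2276, 0.1412]
tcp_rot: [0.515, -3.099, 0.0]
ft_force: [0.7, -0.7, -0.2]
width: 0.999
finger_force: 0.0
```

Call:
{"fn": "send_rows", "kwargs": {
  "series": [
    [[0,0,0.2],0],
    [[0,0,0.4],0],
    [[0,0,0.4],0],
    [[0,0,0.4],0],
    [[0,0,0.4],0],
    [[0,0,0.4],0],
    [[0,0,0.4],0],
    [[0,0,0],0],
    [[0,0,0],0]
  ]
}}

```text
time_s: 9.85
tcp_pos: [0.531, 0.2277, 0.2715]
tcp_rot: [-0.515, 3.098, 0.0]
ft_force: [1.0, -1.0, -0.4]
width: 1.004
finger_force: 0.0
```

Run:
```python
from h import *
c=arm.capture('wrist'); np.savez('w5.npz',**c); o=arm.get_obs(); print(o['tcp_pos'],o['tcp_rot'],o['joint_positions'])
h=cv2.cvtColor(c['color'],cv2.COLOR_RGB2HSV).astype(int); P=wcloud(c)
near=np.hypot(P[...,0]-.5305,P[...,1]-.2277)
red=((h[...,0]<6)|(h[...,0]>172))&(h[...,1]>110)&(h[...,2]>110)
m=red&(near<.02)&(P[...,2]>.19); Q=P[m]; print('line',m.sum(),Q.mean(0))
A=P[(P[...,2]>.197)&(P[...,2]<.203)&(near<.03)]; a=(A.min(0)+A.max(0))/2; print('axis',a)
d=np.linalg.svd(Q[:,:2]-Q[:,:2].mean(0))[2][0]; print('az',np.degrees(np.arctan2(d[1],d[0])),np.degrees(np.arctan2(*(Q.mean(0)-a)[1::-1])))
m=red&(near>.05)&(near<.1)&(P[...,2]<.16)&(P[...,2]>.1); print('pointer',m.sum(),P[m].mean(0) if m.any() else 0, np.median(P[m][:,2]) if m.any() else 0)
v,u=np.where(near<.06); save('w5.png',c['color'],4,(v.min(),min(v.max()+20,v.min()+150),u.min(),min(u.max(),u.min()+200)))
```

```text
[0.53046753 0.22753405 0.2705122 ] [ 5.15057320e-01 -3.09811320e+00  1.25289301e-04] [ 2.12060992e-01  2.74663195e-01  1.35169055e+00 -3.44593101e-05
  1.51619906e+00 -1.68821741e+00]
line 74 [0.53927907 0.22588959 0.20067007]
axis [0.52992668 0.22771299 0.19968407]
az -10.261973438950639 -11.032368999942177
pointer 124 [0.59854969 0.19858581 0.13589058] 0.13588147043659804
```

View pics/w5.png

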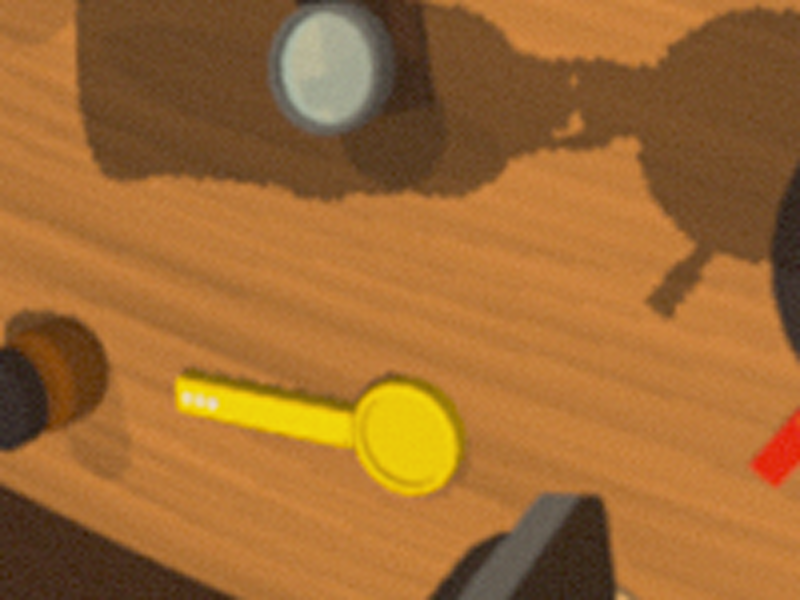

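The crop missed the gauge and shows only the loupe and the yellow look-alike. The numbers settle it: the line azimuth is −10.3° against the three-dot row at −10°, and the pointer is at z ≈ 0.136. Now moving above the loupe handle.

Call:
{"fn": "send_rows", "kwargs": {
  "series": [
    [[-0.03,-0.25,0],0.1],
    [[-0.04,-0.5,0],0.1],
    [[-0.04,-0.5,0],0.1],
    [[-0.04,-0.5,0],0.1],
    [[-0.04,-0.5,0],0.1],
    [[-0.04,-0.5,0],0],
    [[-0.04,-0.5,0],0],
    [[-0.04,-0.5,-0.2],0],
    [[-0.04,-0.5,-0.4],0],
    [[-0.04,-0.5,-0.4],0],
    [[-0.03,-0.25,-0.4],0],
    [[0,0,0],0]
  ]
}}

```text
time_s: 11.1
tcp_pos: [0.507, -0.0232, 0.1972]
tcp_rot: [0.618, -3.073, -0.005]
ft_force: [0.7, 0.5, 0.4]
width: 0.999
finger_force: 0.0
```

Call:
{"fn": "send_rows", "kwargs": {
  "series": [
    [[0,0,0],0],
    [[0,0,0],0]
  ]
}}

```text
time_s: 11.3
tcp_pos: [0.5104, -0.0217, 0.2019]
tcp_rot: [-0.624, 3.078, -0.0]
ft_force: [-0.8, -0.1, -0.5]
width: 1.0
finger_force: 0.0
```

Run:
```python
from h import *
c=arm.capture('wrist'); np.savez('w6.npz',**c); o=arm.get_obs(); print(o['tcp_pos'],o['tcp_rot'])
a=o['tcp_rot']; print('yaw y',(2*np.degrees(np.arctan2(a[1],a[0]))-90)%180)
P=wcloud(c); r=np.hypot(P[...,0]-.561,P[...,1]-0)
A=P[(r<.04)&(P[...,2]>.040)&(P[...,2]<.052)]
h=cv2.cvtColor(c['color'],cv2.COLOR_RGB2HSV).astype(int)
box=(np.abs(P[...,0]-.51)<.09)&(np.abs(P[...,1]+.02)<.07)&(P[...,2]>.040)&(P[...,2]<.054)
dk=box&(h[...,2]<75)&(np.hypot(P[...,0]-.561,P[...,1])>.035)
H=P[dk]; m=H.mean(0); d=np.linalg.svd(H[:,:2]-m[:2],full_matrices=False)[2][0]; d*=np.sign(d[0])
n=np.array([-d[1],d[0]]); s=(H[:,:2]-m[:2])@d; w=(H[:,:2]-m[:2])@n
print('handle',len(H),m,'az',np.degrees(np.arctan2(d[1],d[0])),'s',np.percentile(s,[0,1,99,100]),'w',np.percentile(w,[1,99]),'z',np.percentile(H[:,2],[5,50,95]))
F=P[box&(np.hypot(P[...,0]-.561,P[...,1])<.032)]; q=F[:,:2]-m[:2]
print('frame s max',np.percentile(q@d,[99,100]),'w',np.percentile(q@n,[0,1,99,100]))
L=m[:2]+d*((q@d).max()-.024); print('lens est',L,'from end',m[:2]+d*(s.min()+.113)); print('grip',L-.056*d)
save('w6.png',c['color'],1)
```

```text
[ 0.51052015 -0.02166398  0.20215702] [-6.24287546e-01  3.07738944e+00 -6.90943739e-04]
yaw y 112.93511545480791
handle 922 [ 0.49493921 -0.02881926  0.04739007] az 22.731761993400205 s [-0.04193687 -0.04093117  0.0364872   0.03770622] w [-0.00691816  0.00713484] z [0.04614602 0.04738441 0.04867991]
frame s max [0.09229426 0.09445314] w [-0.02409335 -0.0228219   0.02196359  0.02338088]
lens est [ 0.55991984 -0.00159494] from end [ 0.56048245 -0.00135923]
grip [ 0.5082697  -0.02323432]
```

View pics/w6.png

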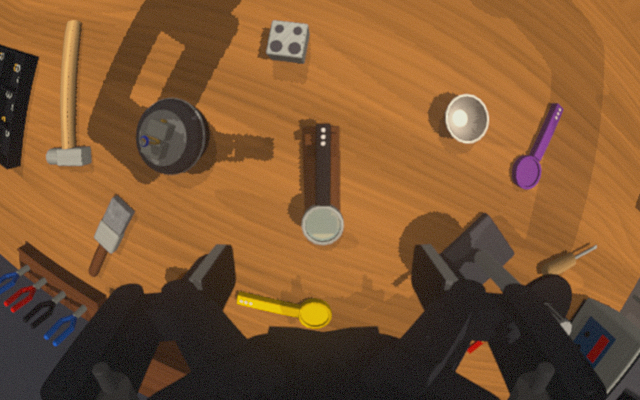

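The view shows the loupe's lens at (323,225) and its handle running up to the three white dots at (323,135), well clear of neighbours. Handle azimuth is 22.7° and the tool closes at 112.9°, which is aligned. Descending to a reported z of about −0.004.

Call:
{"fn": "send_rows", "kwargs": {
  "series": [
    [[-0.045,-0.035,-0.2],0],
    [[0,0,-0.5],0],
    [[0,0,-0.5],0],
    [[0,0,-0.5],0],
    [[0,0,-0.5],0],
    [[0,0,-0.5],0],
    [[0,0,-0.5],0],
    [[0,0,-0.4],0],
    [[0,0,-0.3],0],
    [[0,0,-0.15],0],
    [[0,0,-0.07],0],
    [[0,0,0],0]
  ]
}}

```text
time_s: 12.55
tcp_pos: [0.5078, -0.024, -0.0048]
tcp_rot: [-0.624, 3.079, -0.0]
ft_force: [0.5, 0.2, 0.0]
width: 1.002
finger_force: 0.0
```

Call:
{"fn": "send_rows", "kwargs": {
  "series": [
    [[0,0,0],0],
    [[0,0,0],0],
    [[0,0,0],0],
    [[0,0,0],0],
    [[0,0,0],0],
    [[0,0,0],0],
    [[0,0,0],0],
    [[0,0,0],0],
    [[0,0,0],0]
  ],
  "gripper": 1,
  "force": 50
}}

```text
time_s: 13.45
tcp_pos: [0.5079, -0.0242, -0.0044]
tcp_rot: [-0.623, 3.079, -0.001]
ft_force: [-1.0, 0.3, 5.1]
width: 0.178
finger_force: 49.4
```

Run:
```python
from h import *
o=arm.get_obs(); print(o['tcp_pos'],o['width'],o['finger_force'],o['ft_force'],o['torque'],o['joint_positions'])
```

```text
[ 0.50786694 -0.02421948 -0.00440691] 0.17849902690150699 49.355544447898865 [-1.03576299  0.31436693  5.12333008] [-0.00454619  0.2138378   0.00066554] [-2.67284188e-01  4.26551153e-01  1.88128856e+00 -8.92368162e-05
  8.33150410e-01 -2.23732176e+00]
```

Gripped (15 mm opening). Lifting, and refining the stone's position from w6.

Call:
{"fn": "send_rows", "kwargs": {
  "series": [
    [[0,0,0.1],0],
    [[0,0,0.2],0],
    [[0,0,0.3],0],
    [[0,0,0.3],0],
    [[0,0,0.3],0],
    [[0,0,0.3],0],
    [[0,0,0.3],0],
    [[0,0,0.3],0],
    [[0,0,0.2],0],
    [[0,0,0.1],0],
    [[0,0,0],0],
    [[0,0,0],0]
  ]
}}

```text
time_s: 14.65
tcp_pos: [0.5072, -0.024, 0.1147]
tcp_rot: [0.623, -3.078, -0.001]
ft_force: [-0.2, 0.2, 0.1]
width: 0.177
finger_force: 48.8
```

```bash
cat > st.py <<'E'
from h import *
def bc(c,box,mn=3):
    h=cv2.cvtColor(c['color'],cv2.COLOR_RGB2HSV).astype(int)
    b=((h[...,0]>108)&(h[...,0]<138)&(h[...,1]>90)&(h[...,2]>50)).astype(np.uint8); k=b*0; r0,r1,c0,c1=box; k[r0:r1,c0:c1]=b[r0:r1,c0:c1]
    n,l,st,ce=cv2.connectedComponentsWithStats(k); return [(int(st[i,4]),ce[i],np.where(l==i)) for i in range(1,n) if st[i,4]>=mn]
E
python3 - <<'E'
from st import *
o=arm.get_obs(); print(o['tcp_pos'],o['width'],o['finger_force'],o['ft_force'])
c=np.load('w6.npz'); P=wcloud(c)
for a,p,_ in bc(c,(115,165,130,200)): print('w6',a,p,P[int(round(p[1])),int(round(p[0]))],wpt(c,*p,.092))
V=P[100:180,125:215].reshape(-1,3); V=V[(V[:,2]>.02)&(V[:,2]<.12)]
J=V[V[:,2]>.085]; print('ring top pts',len(J),J.mean(0),J.max(0)[2]); print('vise',V.min(0),V.max(0),(V.min(0)+V.max(0))/2)
for f,b in(('scene0.npz',(150,172,262,290)),('top0.npz',(200,228,375,400))):
    c=np.load(f)
    for a,p,_ in bc(c,b,1): print(f,a,p,pt(c,*p,z=.092))
    r0,r1,c0,c1=b; V=np.array([pt(c,u,v) for v in range(r0-20,r1+20) for u in range(c0-20,c1+20) if c['z_map'][v,u]>0]); V=V[(V[:,2]>.025)&(V[:,2]<.11)&(np.hypot(V[:,0]-.535,V[:,1]+.206)<.07)]
    print(f,'vise',V.min(0),V.max(0),(V.min(0)+V.max(0))/2)
E
```

```text
[ 0.50721456 -0.02401717  0.11474167] 0.17694038722108216 48.75592589378357 [-0.17403781  0.20043085  0.06191441]
w6 31 [145.93548387 139.64516129] [ 0.53101507 -0.20495573  0.09462276] [ 0.5314779  -0.20663408  0.092     ]
ring top pts 71 [ 0.53274587 -0.20708045  0.09093712] 0.09519769438206106
vise [ 0.48728583 -0.25234849  0.02267289] [ 0.57917562 -0.16285155  0.09519769] [ 0.53323073 -0.20760002  0.05893529]
scene0.npz 4 [274.5 159.5] [ 0.53498064 -0.20644725  0.092     ]
scene0.npz vise [ 0.49126291 -0.25159656  0.02541806] [ 0.58111576 -0.16172711  0.09693753] [ 0.53618933 -0.20666184  0.0611778 ]
top0.npz vise [ 0.49136672 -0.25415711  0.02948039] [ 0.58189976 -0.16396639  0.09731996] [ 0.53663324 -0.20906175  0.06340017]
```

Call:
{"fn": "send_rows", "kwargs": {
  "series": [
    [[-0.02,-0.15,0],0],
    [[-0.04,-0.3,0],0],
    [[-0.05,-0.4,0],0],
    [[-0.05,-0.45,0],0],
    [[-0.05,-0.45,0],0],
    [[-0.05,-0.45,0],0],
    [[-0.05,-0.45,0],0],
    [[-0.05,-0.45,0],0],
    [[-0.05,-0.42,0],0],
    [[-0.05,-0.3,0],0],
    [[-0.03,-0.2,0],0],
    [[-0.02,-0.1,0],0]
  ]
}}

```text
time_s: 15.85
tcp_pos: [0.4818, -0.2309, 0.1149]
tcp_rot: [0.622, -3.079, -0.001]
ft_force: [-1.0, -0.3, -1.4]
width: 0.178
finger_force: 48.8
```

Call:
{"fn": "send_rows", "kwargs": {
  "series": [
    [[0,0,0],0],
    [[0,0,0],0],
    [[0,0,0],0],
    [[0,0,0],0]
  ]
}}

```text
time_s: 16.25
tcp_pos: [0.4823, -0.2294, 0.1153]
tcp_rot: [-0.625, 3.079, 0.0]
ft_force: [0.1, 0.7, -1.3]
width: 0.175
finger_force: 48.8
```

```bash
cat > f.py <<'E'
import sys
from st import *
tag=sys.argv[1]
o=arm.get_obs(); print(o['tcp_pos'],o['tcp_rot'],o['width'],o['finger_force'],o['ft_force'],o['joint_positions'])
S=[]
for n in('wrist','top','scene'):
    c=arm.capture(n); np.savez(f'{tag}_{n}.npz',**c)
    if n=='wrist': P=wcloud(c)
    else: P=np.array([[pt(c,u,v) for u in range(640)] for v in range(400)])
    near=(np.hypot(P[...,0]-.535,P[...,1]+.207)<.045)&(P[...,2]>.115)&(P[...,2]<.18)
    v,u=np.where(near&(P[...,2]<.172)); Q=P[near]
    if len(Q)>20:
        F=Q[np.abs(Q[:,2]-np.median(Q[:,2]))<.012]
        A=np.c_[F[:,:2],np.ones(len(F))]; k=np.linalg.lstsq(A,F[:,2],rcond=None)[0]
        (cx,cy),rad=cv2.minEnclosingCircle(F[:,:2].astype(np.float32))
        print(n,'frame',len(F),'ctr',(F.min(0)+F.max(0))/2,'circ',cx,cy,rad,'zmed',np.median(F[:,2]),'slope',k[:2])
    cr=c['color'][max(0,v.min()-35):v.max()+35,max(0,u.min()-35):u.max()+35] if len(v) else c['color']
    S.append(cv2.resize(cr,(260,260),interpolation=cv2.INTER_CUBIC))
save(tag+'.png',np.hstack(S))
E
python3 f.py f1
```

```text
[ 0.48226148 -0.22944283  0.11528903] [-6.24542849e-01  3.07884823e+00  9.29629266e-05] 0.17505374139013238 48.77620875835419 [ 0.07085911  0.73166999 -1.30503441] [-6.53106866e-01  3.07078244e-01  1.69855157e+00  7.51919794e-05
  1.13598188e+00 -2.62420279e+00]
wrist frame 1091 ctr [ 0.50599388 -0.21724992  0.16175083] circ 0.506781816482544 -0.21856360137462616 0.01596260815858841 zmed 0.16697649491654762 slope [-0.22192327 -0.09126136]
top frame 242 ctr [ 0.52937013 -0.20664249  0.16237901] circ 0.5292295217514038 -0.2081415206193924 0.03104148805141449 zmed 0.1621106149866831 slope [-0.03268916 -0.02415896]
scene frame 222 ctr [ 0.52552256 -0.20599199  0.16118014] circ 0.5248816013336182 -0.20829761028289795 0.03490724042057991 zmed 0.16271930212075708 slope [-0.06510943 -0.04222348]
```

View pics/f1.png

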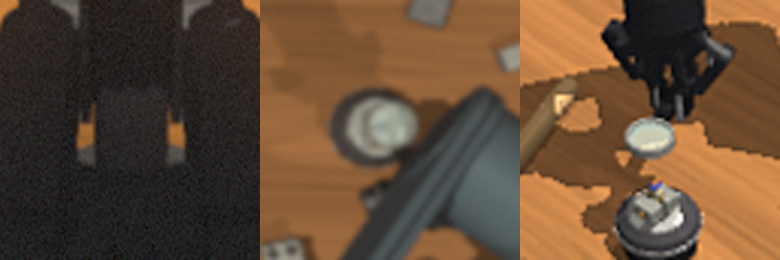

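The loupe is held and hangs above the vise: lens at about (650,137) in the right panel, blue stone at about (655,187), nothing touching. Now measuring the lens against the stone numerically.

```bash
cat > g.py <<'E'
import sys
from st import *
tag,zt=sys.argv[1],float(sys.argv[2])   # zt: expected frame top z
for n in('top','scene'):
    c=np.load(f'{tag}_{n}.npz'); h=cv2.cvtColor(c['color'],cv2.COLOR_RGB2HSV).astype(int)
    P=np.array([[pt(c,u,v) for u in range(640)] for v in range(400)])
    m=(h[...,1]<75)&(h[...,2]>85)&(np.hypot(P[...,0]-.535,P[...,1]+.207)<.034)&(np.abs(P[...,2]-zt+.006)<.02)
    k,l,st,ce=cv2.connectedComponentsWithStats(m.astype(np.uint8)); i=1+np.argmax(st[1:,4]); m=l==i
    Q=P[m]; cnt=max(cv2.findContours(m.astype(np.uint8),0,1)[0],key=len); e=cv2.fitEllipse(cv2.convexHull(cnt))
    print(n,st[i],'ell',e,'ctr ray',pt(c,*e[0],z=zt-.003).round(4),'3d ctr',((Q.min(0)+Q.max(0))/2).round(4),'ext',np.ptp(Q,0).round(4))
    A=np.c_[Q[:,:2]-Q[:,:2].mean(0),np.ones(len(Q))]; s=np.linalg.lstsq(A,Q[:,2],rcond=None)[0]; print('  plane',s, np.percentile(Q[:,2],[2,50,98]).round(4))
    u=np.array([np.cos(np.radians(22.7)),np.sin(np.radians(22.7))]); a=A[:,:2]@u
    for lo,hi in((-.03,-.012),(-.012,-.004),(-.004,.004),(.004,.012),(.012,.03)):
        b=(a>lo)&(a<hi); print('   ',lo,b.sum(),np.percentile(Q[b,2],[10,50,90]).round(4) if b.any() else '')
    for a,p,_ in bc(c,(0,400,200,460),2):
        q=pt(c,*p,z=.092)
        if np.hypot(q[0]-.535,q[1]+.207)<.02: print('  stone',a,p,q)
E
python3 g.py f1 .1657
```

```text
Still running in the background as job /tmp/bash_jobs.1000/7e32f6726b5e (pid 1119). You'll get a notice when it ends.
```

```bash
kill -- -$(cat /tmp/bash_jobs.1000/7e32f6726b5e/pid); sed -i "s/c=np.load(f'{tag}_{n}.npz')/c=dict(np.load(f'{tag}_{n}.npz'))/" g.py; timeout 100 python3 g.py f1 .1657
```

```text
top [384 205  17  17 221] ell ((392.136962890625, 212.97950744628906), (16.327754974365234, 16.998743057250977), 128.70281982421875) ctr ray [ 0.5364 -0.2072  0.1627] 3d ctr [ 0.5364 -0.2066  0.1624] ext [0.0463 0.0462 0.015 ]
  plane [-0.00732474 -0.00856502  0.16211285] [0.1566 0.1618 0.1681]
    -0.03 43 [0.1594 0.1637 0.1667]
    -0.012 44 [0.1589 0.1616 0.1641]
    -0.004 46 [0.1579 0.1612 0.1646]
    0.004 44 [0.1593 0.1615 0.1641]
    0.012 44 [0.1588 0.163  0.1664]
scene [265 137  16  14 173] ell ((272.74908447265625, 142.9199981689453), (13.906763076782227, 15.943177223205566), 89.6123046875) ctr ray [ 0.5359 -0.206   0.1627] 3d ctr [ 0.5351 -0.206   0.1592] ext [0.0482 0.0489 0.0187]
  plane [-0.01198065 -0.00645524  0.16253631] [0.1567 0.1624 0.1675]
    -0.03 41 [0.1599 0.1627 0.1657]
    -0.012 29 [0.16   0.1621 0.1658]
    -0.004 31 [0.1595 0.1626 0.1658]
    0.004 30 [0.1602 0.162  0.1658]
    0.012 42 [0.1577 0.1633 0.1665]
  stone 7 [274.28571429 159.71428571] [ 0.53605486 -0.20629309  0.092     ]
```

```bash
timeout 100 python3 - <<'E'
from h import *
for n in('top','scene'):
    for f,x,y in((n+'0',.5605,-.001),('f1_'+n,.536,-.2066)):
        c=dict(np.load(f+'.npz')); P=np.array([pt(c,u,v) for v in range(120,240) for u in range(240,410)])
        r=np.hypot(P[:,0]-x,P[:,1]-y); lo=.03 if f.endswith('0') else .14
        g=P[(r<.014)&(P[:,2]>lo)&(P[:,2]<lo+.04)]; print(f,len(g),g[:,2].mean(),np.median(g[:,2]))
E
```

```text
top0 58 0.04234027140267421 0.04240167711762388
f1_top 69 0.16064616619522284 0.16059999214163412
scene0 60 0.04306721089395969 0.04317580387131498
f1_scene 46 0.16165099231997596 0.1617489889325881
```

Call:
{"fn": "send_rows", "kwargs": {
  "series": [
    [[0,0,-0.05],0],
    [[0,0,-0.08],0],
    [[0,0,-0.1],0],
    [[0,0,-0.1],0],
    [[0,0,-0.08],0],
    [[0,0,-0.05],0],
    [[0,0,0],0],
    [[0,0,0],0],
    [[0,0,0],0]
  ]
}}

```text
time_s: 17.3
tcp_pos: [0.4823, -0.2302, 0.0924]
tcp_rot: [-0.623, 3.079, -0.001]
ft_force: [-0.2, 0.7, -0.1]
width: 0.18
finger_force: 48.8
```

Call:
{"fn": "send_rows", "kwargs": {
  "series": [
    [[0,0,-0.02],0],
    [[0,0,0],0],
    [[0,0,0],0],
    [[0,0,0],0],
    [[0,0,0],0],
    [[0,0,0],0]
  ]
}}

```text
time_s: 17.9
tcp_pos: [0.4822, -0.2301, 0.0912]
tcp_rot: [-0.623, 3.079, -0.0]
ft_force: [-0.1, -0.5, -0.7]
width: 0.176
finger_force: 48.8
```

```bash
timeout 300 python3 f.py f2 | head -1; timeout 100 python3 g.py f2 .141; timeout 100 python3 - <<'E'
from h import *
for n in('top','scene'):
    c=dict(np.load(f'f2_{n}.npz')); P=np.array([pt(c,u,v) for v in range(100,270) for u in range(220,440)])
    r=np.hypot(P[:,0]-.536,P[:,1]+.2066); g=P[(r<.014)&(P[:,2]>.12)&(P[:,2]<.16)]; print(n,'lens z',np.median(g[:,2])-.0027,len(g))
E
```

```text
[ 0.48215124 -0.23013189  0.0912314 ] [-6.22942518e-01  3.07916862e+00 -4.72612128e-05] 0.1762936264685012 48.777063488960266 [-0.10498385 -0.49191714 -0.73148794] [-6.54241185e-01  3.33942501e-01  1.72682788e+00  1.39870474e-05
top [383 205  17  18 215] ell ((390.9947204589844, 213.33119201660156), (16.020122528076172, 16.775657653808594), 151.4427032470703) ctr ray [ 0.536 -0.208  0.138] 3d ctr [ 0.5355 -0.2079  0.1378] ext [0.0498 0.0464 0.0174]
  plane [-0.01853575 -0.02231516  0.13823361] [0.1333 0.138  0.144 ]
    -0.03 43 [0.136  0.1391 0.144 ]
    -0.012 41 [0.1358 0.1377 0.1403]
    -0.004 45 [0.1355 0.1378 0.1411]
    0.004 42 [0.1346 0.137  0.1408]
    0.012 44 [0.1357 0.1385 0.1421]
scene [266 142  16  14 171] ell ((273.2735595703125, 148.6624755859375), (13.632430076599121, 15.696785926818848), 85.79890441894531) ctr ray [ 0.5351 -0.207   0.138 ] 3d ctr [ 0.5358 -0.208   0.1379] ext [0.0477 0.0495 0.0141]
  plane [-0.01134352 -0.02322998  0.13858261] [0.1317 0.1384 0.1435]
    -0.03 37 [0.1361 0.1394 0.1425]
    -0.012 34 [0.1358 0.1375 0.1412]
    -0.004 29 [0.1359 0.1382 0.1417]
    0.004 32 [0.1358 0.1387 0.142 ]
    0.012 39 [0.1327 0.1383 0.1423]
  stone 4 [273.75 159.5 ] [ 0.53651311 -0.20814063  0.092     ]
top lens z 0.13466410174254287 74
scene lens z 0.13522596086720132 48
```

The lens is at (0.5355, −0.2075, 0.135) and the stone at about (0.536, −0.207), with the loupe level within about 1–1.5° and held steady. Handing in.

```bash
python3 -c "
from workcell import arm
print(arm.finish_job())"
```

```text
the job is handed in; nothing more can be done
None
```

Handed in at about 18 s: the sleeve is at three dots, and the loupe is held about level over the blue stone, lens within about 1 mm of the stone's axis and at about 135 mm, all as measured from the cameras.

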